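Tip a tall carton into the labelling bay and push it home

TASK

Topple the tall slim carton by pushing it high on its labelled face, so that it falls flat, label up, inside the taped bay on the bench. Let it come to rest, short of the metal stop, then push it along the bay until its end sits squarely against the stop, still inside the tape, and leave it there. Only push it, never lift or carry it, and leave the other goods alone.

Things in the scene. Friction and masses are not known exactly. Their poses are not given: they have to be found in the camera images.
- bay: Labelling bay on the bench: a flat U of 25 mm yellow tape, closed at its open end by a fixed grey metal stop, 35 mm high, 210 mm wide. Origin: middle of the bay on the bench; x along the bay to the stop, y across, z up. Clear area: y -80 to 80 mm, x from -120 mm (inner edge of the tape) to +120 mm (upright face of the stop).
- carton: Tall slim cardboard carton, 48 mm thick (x), 90 wide (y), 160 tall (z), 0.25 to 0.5 kg, standing astride the tape at the start of the bay. Origin: centre of its underside. Blank white label on its broad -x face, away from the stop; the +x face looks to the stop within 6 degrees. Pushed in its top quarter it tips over its +x foot edge and past 17 degrees falls by itself, hardly sliding.
- foot_l (a point): Corner of the carton's +x face at the foot, +y side (carton frame: 24, 45, 0 mm). At the start about 9 to 39 mm inside the inner edge of the end tape.
- foot_r (a point): Corner of the carton's +x face at the foot, -y side (carton frame: 24, -45, 0 mm).
- top_l (a point): Corner of the carton's +x face at the top, +y side (carton frame: 24, 45, 160 mm). Once the carton has fallen it is some 35 to 75 mm short of the stop.
- top_r (a point): Corner of the carton's +x face at the top, -y side (carton frame: 24, -45, 160 mm).
- squat: Bystander: squat cardboard carton 75 x 75 x 55 mm high without label, loose beside the bay; origin at the centre of its underside.
- valve: Bystander: brass ball valve, 74 mm long along x, 32 mm wide, 51 mm high with its dark lever, loose beside the bay; origin at the centre of its underside.
- rosette: Bystander: white plastic pipe rosette, a ring 80 mm across and 16 mm high with a 36 mm hole, loose beside the bay; origin at the centre of its underside.
Things that resemble listed ones, but are neither listed nor needed, are in the scene too. What is shaped like the carton but pink is not meant.

How it is judged:
By the outcome, as a careful person would: the job done as asked, in the order asked, and still so for the second after the job is handed in, with the robot touching nothing.
It also fails if it takes over 45 s, if anything falls off the work surface, if the arm or the gripper's body presses on something with over 40 N, if the wrist force passes 120 N, or if a joint passes its speed limit or range.

ROBOT

A 7-joint arm with a two-finger parallel gripper is mounted at the origin on the work surface. World frame = base frame: x ahead of the robot, y to its left, z up, the work surface at z = 0. Lengths are in mm, angles in rad, forces in N, time in s.
With the tool pointing down it reaches from about 400 to 850 mm from the base axis. Payload 6.9 kg.
Tool frame: the origin (TCP) lies between the finger pads; the fingertips stand 11 mm ahead of it and the grasp point (between the pads) lies 8 mm behind it (manip.tip_extent is the distance from the TCP to the fingertips, in mm); z points along the fingers, y is the direction in which the jaws open and shut (so a half turn about z gives the same grasp; the last joint's range is limited). The gripper opens to 85 mm and grips with 20 to 120 N. Pads are 22 mm wide; open, the fingers measure 114 mm over their backs; the gripper's body (76 mm by 85 mm) begins 54 mm behind the grasp point. The pads swing forward as they close: fully open they stand 13 mm farther back than shut.
Start: joints at [-1.026, 0.507, -0.238, 1.5, 0.126, 1.149, -0.155], TCP at [265.55, 565.769, 242.275] pointing down, gripper open.
Joint ranges: [-3.08, 3.08], [-0.24, 2.05], [-1.43, 1.35], [0, 2.5], [-1.52, 4.66], [0.17, 1.96], [-2.89, 2.89]. Speed limits (rad/s): [2.39, 2.39, 3.14, 3.14, 3.14, 3.14, 3.14].

INTERFACE

Orientations are given as a unit quaternion [x, y, z, w].
In Python, from station import manip gives the robot as it stands.
- The arm moves only by the tool move_arm, never from a script. Its argument "plan" is a list of rows, each an object with "translation": the shift along the world's x, y, z as a fraction of full scale, a list of three; "rot": the turn, a rotation vector about the world's x, y, z as a fraction of full scale, a list of three. A call has 1 to 20 rows; each row is the pose to reach, as a shift and turn from the pose measured when the call began, turning the shorter way round; what a row does not reach only later rows make up. Full scale, the value 1, is 0.75 m for a shift and 2 pi rad for a turn. A row lasts 1/10 s, in which the tool goes at most 50 mm and 8.59 degrees, less where a joint would pass 70% of its speed; a pose out of reach is approached as far as the arm can. A call with a number of a shift or a turn outside -1 to 1 is refused whole. A call with a gripper value outside its range is refused whole. "claw" is the opening, from 0 (shut) to 1 (fully open), set as the call begins (left out, the last holds). The fingers move at their own pace and stop on an object; "squeeze" is the grip in N (left out, the last holds). Time passes only in rows, so rows that repeat a pose let the fingers close. It gives the time, the measured TCP pose, the force and the opening at its end, in the units of the state.
- manip.sense(): the state, without advancing time (a new reading comes with each control period).
- manip.get_image(name): name is "side" or "top" or "wrist"; returns a dict with "color" (400x640x3 uint8, blue, green, red), "vfov" (degrees; the focal length in pixels is half the picture's height over the tangent of half this angle, whatever the lens; pixels are square), "cx", "cy" (the principal point, pixels), "rvec" (rotation vector, rad) and "tvec" (3), from world to camera coordinates, as OpenCV has them; the wrist camera has in their place "T_tool_cam" (4x4, takes a point from camera to tool coordinates, whose origin is the TCP and whose axes are the flange's). Camera axes: x right, y down, z forward; pixel columns grow to the right and rows downward; lengths in mm; the calibration is good to about 2 mm. A picture is of the moment at which its call begins: read the wrist's pose just before it. There is no depth.
- manip.hand_in(): hands the job in, once; it reports no verdict.
The state is a dict: "clock": time; "joints": joint angles; "qd": joint speeds; "effort": joint torques, N m; "ee_pos": TCP position; "ee_rot": TCP orientation; "force": force on the tool from outside, world axes, zero at the start; "torque": the same for the moment, N m; "opening": finger opening in mm.
Only numpy, scipy, OpenCV 4.12 (cv2) and the standard library are available. Lean on these libraries where they do the work, as an engineer would, in place of code of your own. Each camera call takes 0.05 s, during which the arm holds its last target.

## Working session

There is one attempt and no reset: what is moved stays moved. The work goes in short steps, Python scripts to look and compute and a tool call to move; the robot and the scene stay as the last step left them, time stands still between calls to the robot, and variables do not carry over. Pictures are saved under pics/ and viewed, and the job is handed in when it is done.

Besides the shell and the picture viewer there is one more tool, called after "Request:" by a JSON object that holds its "method" and its "body". move_arm: Moves the arm, as the interface text tells. Its arguments: {"type":"object","properties":{"plan":{"type":"array","items":{"type":"object","properties":{"translation":{"type":"array","items":{"type":"number","minimum":-1,"maximum":1}},"rot":{"type":"array","items":{"type":"number","minimum":-1,"maximum":1}}}}},"claw":{"type":"number"},"squeeze":{"type":"number"}},"required":["plan"]}

```bash
ls; mkdir -p pics; python3 - <<'E'
from station import manip
import cv2,numpy as np
s=manip.sense();print({k:np.round(s[k],3).tolist() for k in s})
for n in("side","top","wrist"):
    im=manip.get_image(n);cv2.imwrite(f"pics/{n}0.png",im["color"])
    print(n,{k:np.round(im[k],4).tolist() for k in im if k!="color"})
E
```

```text
pics
{'clock': 0.0, 'joints': [-1.027, 0.508, -0.238, 1.501, 0.126, 1.149, -0.155], 'qd': [-0.0, -0.001, -0.001, -0.0, -0.001, -0.0, 0.0], 'effort': [0.0, -62.059, -2.186, -24.965, 0.013, 0.012, 0.0], 'ee_pos': [265.381, 565.307, 241.422], 'ee_rot': [0.218, 0.976, -0.001, -0.0], 'force': [-0.776, -0.592, 0.228], 'torque': [0.017, 0.017, -0.071], 'opening': 85.524}
side {'vfov': 54.5934, 'cx': 322.2343, 'cy': 198.1522, 'rvec': [0.1538, -2.8175, 1.2459], 'tvec': [596.4696, 59.6624, 780.8838]}
top {'vfov': 49.8207, 'cx': 323.3873, 'cy': 206.9949, 'rvec': [2.1546, -2.2152, 0.0927], 'tvec': [95.794, 578.0166, 865.388]}
wrist {'vfov': 70.132, 'cx': 318.4915, 'cy': 193.9465, 'T_tool_cam': [[-0.0003, -0.9496, -0.3136, 80.1755], [1.0, -0.0009, 0.0015, -0.3942], [-0.0017, -0.3136, 0.9496, -131.4794], [0.0, 0.0, 0.0, 1.0]]}
```

View pics/side0.png

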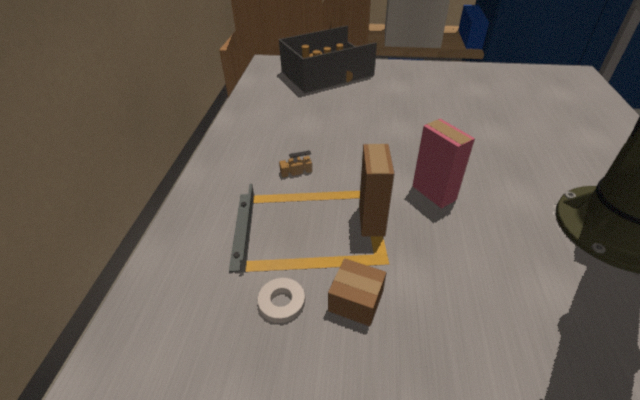

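View pics/top0.png

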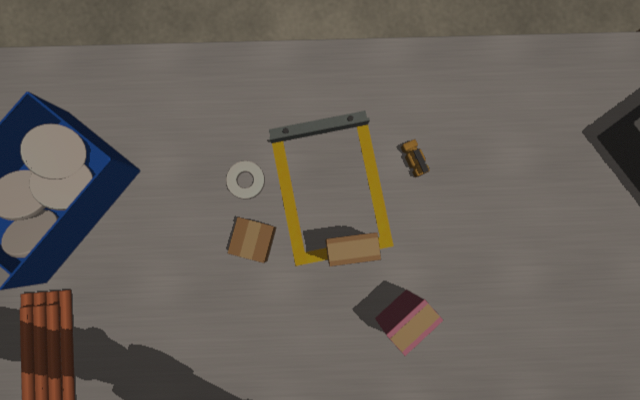

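View pics/wrist0.png

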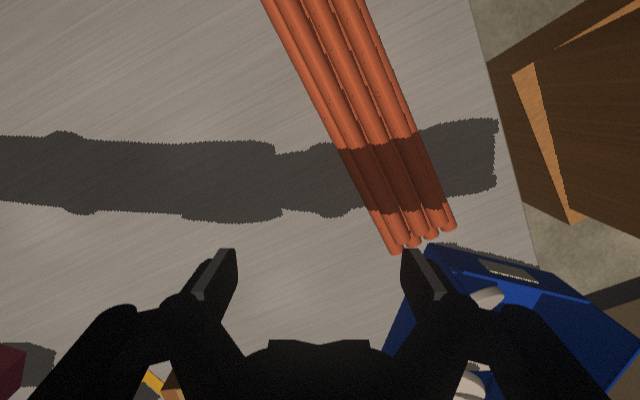

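```bash
cat > h.py <<'E'
import cv2,numpy as np
from station import manip
def cal(im):
    h=im["color"].shape[0];f=h/2/np.tan(np.radians(im["vfov"])/2)
    K=np.array([[f,0,im["cx"]],[0,f,im["cy"]],[0,0,1]])
    R=cv2.Rodrigues(np.array(im["rvec"],float))[0];return K,R,np.array(im["tvec"],float).ravel()
def cast(im,px,z):
    K,R,t=cal(im);px=np.atleast_2d(px).astype(float)
    d=(R.T@np.linalg.inv(K)@np.c_[px,np.ones(len(px))].T).T;c=-R.T@t
    return c+d*((z-c[2])/d[:,2])[:,None]
def proj(im,P):
    K,R,t=cal(im);q=(K@(R@np.atleast_2d(P).T+t[:,None])).T;return q[:,:2]/q[:,2:]
E
python3 - <<'E'
from h import *
im=manip.get_image("top");c=im["color"];hsv=cv2.cvtColor(c,cv2.COLOR_BGR2HSV)
def cont(m,amin=100):
    cs,_=cv2.findContours(m,cv2.RETR_EXTERNAL,cv2.CHAIN_APPROX_NONE)
    return [k for k in cs if cv2.contourArea(k)>amin]
m=cv2.inRange(hsv,(20,150,60),(32,255,255));cv2.imwrite("pics/m1.png",m)
for k in cont(m):
    a=cv2.approxPolyDP(k,4,True)[:,0];print("tape",a.tolist(),cast(im,a,0)[:,:2].round().tolist())
m=cv2.inRange(hsv,(8,60,90),(20,180,255));cv2.imwrite("pics/m2.png",m)
for k in cont(m):
    r=cv2.minAreaRect(k);b=cv2.boxPoints(r);print("brown",b.round().tolist(),[cast(im,b,z)[:,:2].round().tolist() for z in(160,55)])
print(hsv[248,350],hsv[130,318],hsv[100,318],hsv[190,380],hsv[330,415])
cv2.imwrite("pics/crop.png",cv2.resize(c[90:370,200:480],None,fx=2,fy=2,interpolation=cv2.INTER_CUBIC))
E
```

```text
tape [[272, 143], [295, 264], [325, 259], [325, 248], [303, 250], [283, 143]] [[722.0, 185.0], [464.0, 142.0], [473.0, 79.0], [496.0, 79.0], [493.0, 125.0], [722.0, 162.0]]
tape [[362, 125], [357, 129], [381, 248], [392, 241], [368, 128]] [[756.0, -8.0], [748.0, 3.0], [493.0, -39.0], [507.0, -63.0], [749.0, -21.0]]
brown [[48.0, 399.0], [48.0, 377.0], [58.0, 377.0], [58.0, 399.0]] [[[260.0, 551.0], [296.0, 552.0], [295.0, 535.0], [259.0, 534.0]], [[225.0, 616.0], [265.0, 617.0], [265.0, 598.0], [224.0, 597.0]]]
brown [[63.0, 399.0], [63.0, 375.0], [72.0, 375.0], [72.0, 399.0]] [[[259.0, 526.0], [298.0, 527.0], [298.0, 512.0], [259.0, 511.0]], [[224.0, 588.0], [268.0, 589.0], [268.0, 571.0], [223.0, 571.0]]]
brown [[35.0, 374.0], [45.0, 374.0], [45.0, 399.0], [35.0, 399.0]] [[[301.0, 574.0], [301.0, 557.0], [260.0, 556.0], [261.0, 573.0]], [[272.0, 642.0], [271.0, 623.0], [225.0, 622.0], [225.0, 641.0]]]
brown [[21.0, 372.0], [32.0, 372.0], [32.0, 399.0], [21.0, 399.0]] [[[305.0, 597.0], [305.0, 579.0], [261.0, 578.0], [261.0, 596.0]], [[276.0, 669.0], [276.0, 648.0], [225.0, 647.0], 
[... 1000 characters left out ...]
76.0], [355.0, 596.0]]]
brown [[326.0, 238.0], [379.0, 231.0], [382.0, 259.0], [330.0, 266.0]] [[[515.0, 78.0], [525.0, -14.0], [477.0, -18.0], [467.0, 73.0]], [[515.0, 77.0], [527.0, -28.0], [472.0, -33.0], [461.0, 71.0]]]
brown [[227.0, 253.0], [237.0, 216.0], [273.0, 226.0], [263.0, 263.0]] [[[495.0, 250.0], [558.0, 231.0], [539.0, 169.0], [476.0, 187.0]], [[492.0, 273.0], [565.0, 252.0], [543.0, 180.0], [471.0, 201.0]]]
brown [[403.0, 144.0], [415.0, 138.0], [419.0, 148.0], [407.0, 153.0]] [[[678.0, -62.0], [687.0, -84.0], [670.0, -91.0], [661.0, -68.0]], [[701.0, -83.0], [712.0, -108.0], [692.0, -116.0], [682.0, -90.0]]]
[ 17 111 138] [38 18 57] [ 14  29 115] [ 23 217 147] [ 17 108 137]
```

View pics/crop.png

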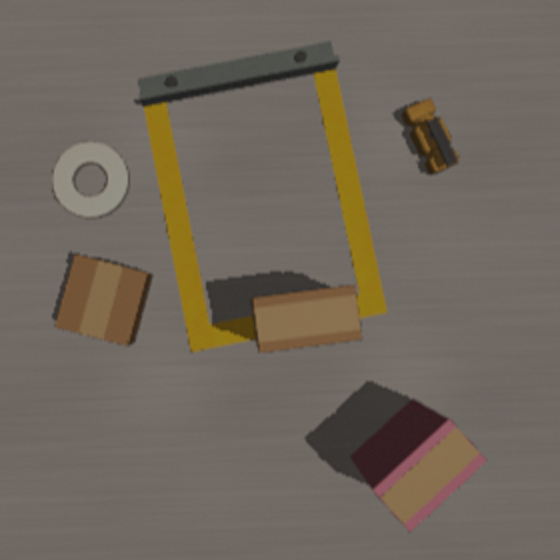

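```bash
python3 - <<'E'
from h import *
im=manip.get_image("top")
C=np.array([[515,78],[525,-14],[477,-18],[467,73]])
print("stop foot",cast(im,[[268.5,141.5],[368.5,123]],0).round(), cast(im,[[269,129],[365.5,111]],35).round())
s=manip.get_image("side");v=s["color"].copy()
for z,col in((160,(0,255,0)),(0,(255,0,0))):
    for p in proj(s,np.c_[C,[z]*4]): cv2.circle(v,tuple(int(q) for q in p.round()),2,col,-1)
B=np.radians(9.3);ex=np.array([np.cos(B),np.sin(B)]);ey=np.array([-ex[1],ex[0]])
o=625*ex-37.5*ey;print("bay o",o)
for a in(-120,120):
    for b in(-80,80):
        p=proj(s,[*(o+a*ex+b*ey),0])[0];cv2.circle(v,tuple(int(q) for q in p.round()),2,(0,0,255),-1)
cv2.imwrite("pics/s1.png",cv2.resize(v[110:310,210:490],None,fx=2.8,fy=2.8,interpolation=cv2.INTER_CUBIC))
for c in C: print(((c-o)@ex).round(1),((c-o)@ey).round(1))
E
```

```text
stop foot [[726. 193.   0.]
 [760. -22.   0.]] [[744. 187.  35.]
 [776. -13.  35.]]
bay o [622.84496605  63.99529882]
-104.2 31.2
-109.2 -61.2
-157.2 -57.3
-152.3 34.1
```

View pics/s1.png

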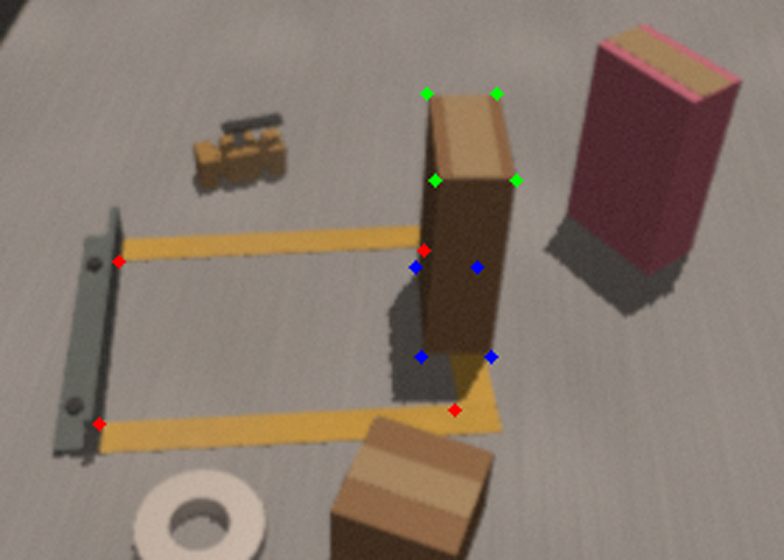

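Request:
{"method": "move_arm", "body": {"plan": [{"translation":[0.2267,-0.7217,0.02],"rot":[0,0,0.0872]},{"translation":[0.2267,-0.7217,0.02],"rot":[0,0,0.0872]},{"translation":[0.2267,-0.7217,0.02],"rot":[0,0,0.0872]},{"translation":[0.2267,-0.7217,0.02],"rot":[0,0,0.0872]},{"translation":[0.2267,-0.7217,0.02],"rot":[0,0,0.0872]},{"translation":[0.2267,-0.7217,0.02],"rot":[0,0,0.0872]},{"translation":[0.2267,-0.7217,0.02],"rot":[0,0,0.0872]},{"translation":[0.2267,-0.7217,0.02],"rot":[0,0,0.0872]},{"translation":[0.2267,-0.7217,0.02],"rot":[0,0,0.0872]},{"translation":[0.2267,-0.7217,0.02],"rot":[0,0,0.0872]},{"translation":[0.2267,-0.7217,0.02],"rot":[0,0,0.0872]},{"translation":[0.2267,-0.7217,0.02],"rot":[0,0,0.0872]},{"translation":[0.2267,-0.7217,0.02],"rot":[0,0,0.0872]},{"translation":[0.2267,-0.7217,0.02],"rot":[0,0,0.0872]},{"translation":[0.2267,-0.7217,0.02],"rot":[0,0,0.0872]},{"translation":[0.2267,-0.7217,0.02],"rot":[0,0,0.0872]},{"translation":[0.2267,-0.7217,0.02],"rot":[0,0,0.0872]}], "claw": 0.45}}

```text
clock: 2.0
ee_pos: [435.3, 25.4, 257.0]
ee_rot: [-0.056, 0.998, -0.0, -0.0]
force: [-0.0, -0.4, -0.5]
opening: 38.4
```

Request:
{"method": "move_arm", "body": {"plan": [{"translation":[0,0,-0.06],"rot":[0,0,0]},{"translation":[0,0,-0.11],"rot":[0,0,0]},{"translation":[0,0,-0.143],"rot":[0,0,0]},{"translation":[0,0,-0.143],"rot":[0,0,0]},{"translation":[0,0,-0.143],"rot":[0,0,0]}]}}

```text
clock: 2.5
ee_pos: [435.5, 25.8, 150.2]
ee_rot: [-0.056, 0.998, -0.0, -0.0]
force: [0.1, -0.5, 0.2]
opening: 38.5
```

```bash
python3 - <<'E'
from h import *
print(manip.tip_extent,manip.sense()["ee_pos"],manip.sense()["force"])
for n in("side","top"):
    im=manip.get_image(n);c=im["color"]
    cv2.imwrite(f"pics/{n}2.png",cv2.resize(c[60:320,200:500],None,fx=2.3,fy=2.3))
E
```

```text
11.0 [435.48008918  25.80416988 150.17852116] [ 0.11920353 -0.50361688  0.21763271]
```

View pics/side2.png

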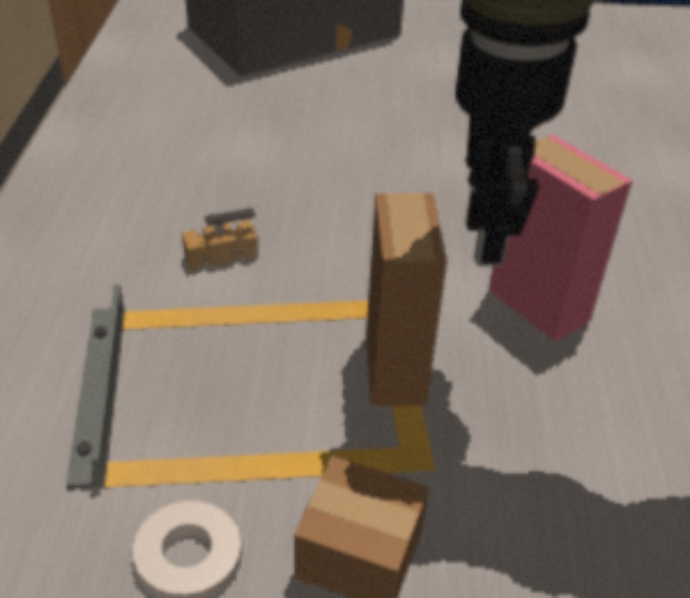

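View pics/top2.png

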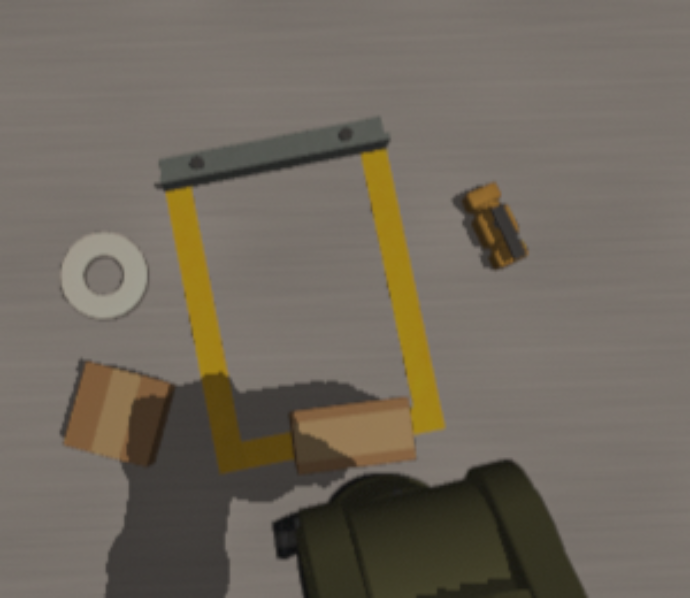

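Request:
{"method": "move_arm", "body": {"plan": [{"translation":[0.0133,0.0014,0]},{"translation":[0.0265,0.0029,0]},{"translation":[0.0331,0.0036,0]},{"translation":[0.0398,0.0043,0]},{"translation":[0.0464,0.005,0]},{"translation":[0.053,0.0058,0]},{"translation":[0.0597,0.0065,0]}]}}

```text
invalid input at $.plan[0]: expected keys translation, rot
```

```bash
cat > snap.py <<'E'
import sys
from h import *
n,out=sys.argv[1:3]
im=manip.get_image(n);c=im["color"]
cv2.imwrite(f"pics/{out}.png",cv2.resize(c[60:320,200:500],None,fx=2.3,fy=2.3))
s=manip.sense();print(s["clock"],s["ee_pos"].round(1) if hasattr(s["ee_pos"],"round") else s["ee_pos"],s["force"])
E
python3 snap.py side s3
```

```text
2.65 [436.3  25.6 151.2] [ 0.08755041 -0.14827119 -0.67626512]
```

View pics/s3.png

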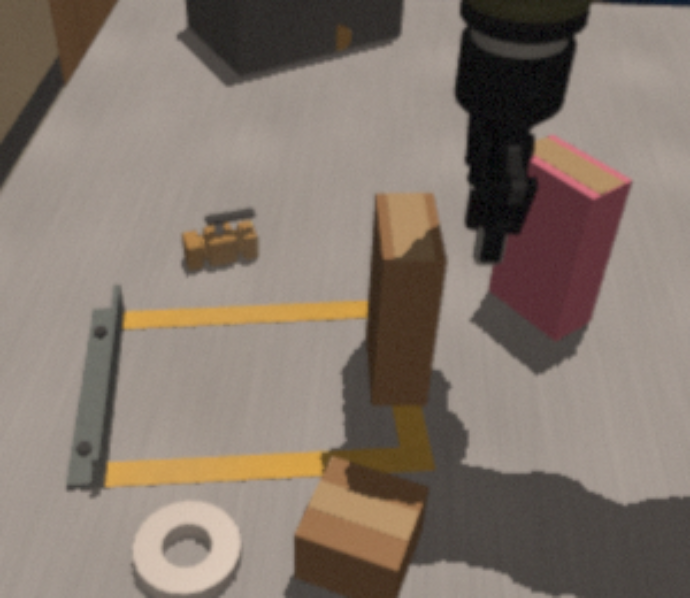

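Rows need both keys.

Request:
{"method": "move_arm", "body": {"plan": [{"translation":[0.0133,0.0014,0],"rot":[0,0,0]},{"translation":[0.0265,0.0029,0],"rot":[0,0,0]},{"translation":[0.0331,0.0036,0],"rot":[0,0,0]},{"translation":[0.0398,0.0043,0],"rot":[0,0,0]},{"translation":[0.0464,0.005,0],"rot":[0,0,0]},{"translation":[0.053,0.0058,0],"rot":[0,0,0]},{"translation":[0.0597,0.0065,0],"rot":[0,0,0]}]}}

```text
clock: 3.35
ee_pos: [481.4, 30.5, 151.1]
ee_rot: [-0.056, 0.998, -0.0, 0.001]
force: [-0.1, 0.3, 0.0]
opening: 38.5
```

```bash
python3 snap.py side s4
```

```text
3.4 [482.4  30.7 151.2] [1.9452313  0.06842062 0.29195211]
```

View pics/s4.png

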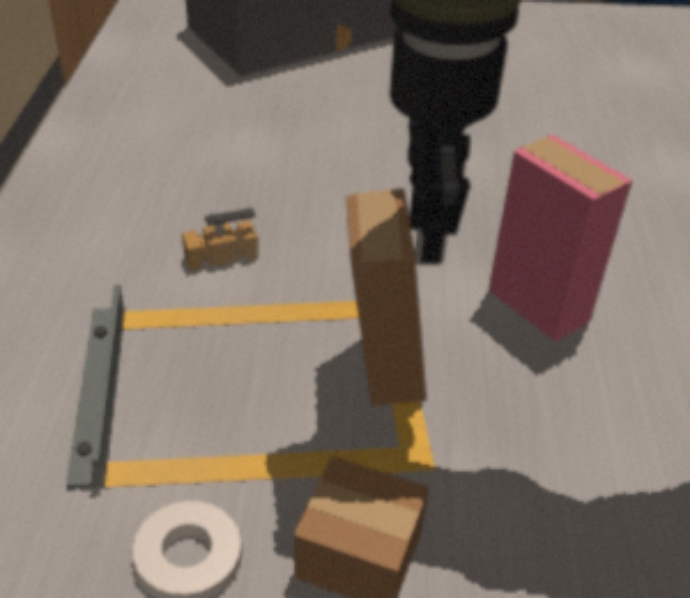

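Request:
{"method": "move_arm", "body": {"plan": [{"translation":[0.006,0.0006,0],"rot":[0,0,0]},{"translation":[0.012,0.0013,0],"rot":[0,0,0]},{"translation":[0.018,0.002,0],"rot":[0,0,0]},{"translation":[0.024,0.0026,0],"rot":[0,0,0]},{"translation":[0.03,0.0032,0],"rot":[0,0,0]},{"translation":[0.036,0.0039,0],"rot":[0,0,0]},{"translation":[0.04,0.0043,0],"rot":[0,0,0]},{"translation":[0.04,0.0043,0],"rot":[0,0,0]},{"translation":[0.04,0.0043,0],"rot":[0,0,0]},{"translation":[0.04,0.0043,0],"rot":[0,0,0]},{"translation":[0.04,0.0043,0],"rot":[0,0,0]}]}}

```text
clock: 4.5
ee_pos: [512.3, 33.9, 151.2]
ee_rot: [-0.056, 0.998, -0.0, 0.002]
force: [0.4, -0.5, 0.7]
opening: 38.4
```

```bash
python3 snap.py side s5
```

```text
4.55 [512.3  33.9 151.2] [-0.40339755  0.15216069 -0.8425333 ]
```

View pics/s5.png

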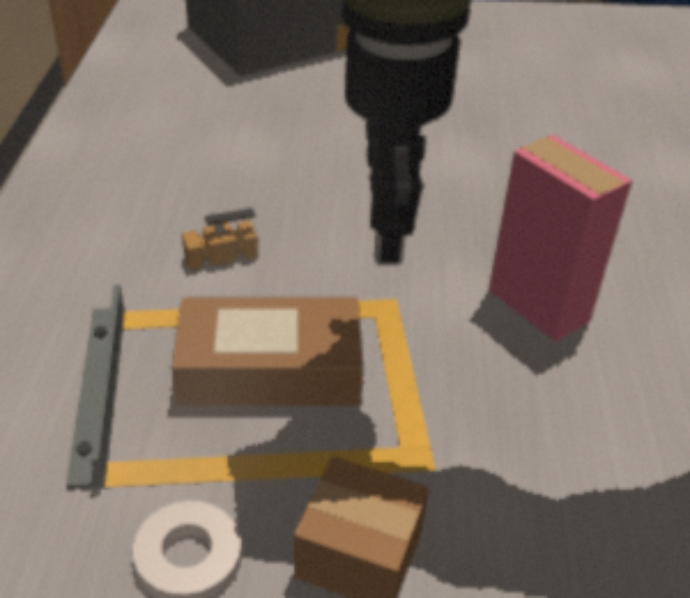

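Request:
{"method": "move_arm", "body": {"plan": [{"translation":[-0.05,-0.009,0],"rot":[0,0,0.0081]},{"translation":[-0.1,-0.018,0],"rot":[0,0,0.0081]},{"translation":[-0.11,-0.02,0],"rot":[0,0,0.0081]},{"translation":[-0.11,-0.02,0],"rot":[0,0,0.0081]}]}}

```text
clock: 4.95
ee_pos: [428.9, 18.5, 151.6]
ee_rot: [-0.081, 0.997, -0.0, 0.002]
force: [0.3, 0.3, -0.6]
opening: 38.5
```

```bash
cat > car.py <<'E'
from h import *
im=manip.get_image("top");c=im["color"];hsv=cv2.cvtColor(c,cv2.COLOR_BGR2HSV)
cv2.imwrite("pics/tt.png",cv2.resize(c[60:320,200:500],None,fx=2.3,fy=2.3))
s=manip.sense();print(s["clock"],np.round(s["ee_pos"],1),np.round(s["ee_rot"],3))
E
python3 car.py
```

```text
5.0 [430.5  18.9 151.7] [-0.081  0.997 -0.     0.003]
```

View pics/tt.png

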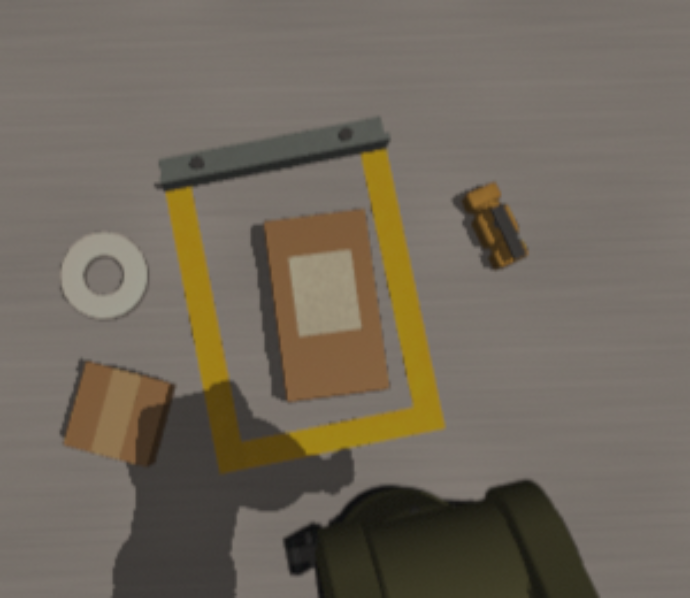

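```bash
cat > m.py <<'E'
from h import *
B=np.radians(9.3);ex=np.array([np.cos(B),np.sin(B)]);ey=np.array([-ex[1],ex[0]]);o=np.array([622.8,64.0])
def meas(px):
    im=manip.get_image("top");P=cast(im,px,48)[:,:2]
    print(P.round(),"\nbay",np.c_[(P-o)@ex,(P-o)@ey].round(1))
    d=P[1]-P[0];print("size",np.linalg.norm(d),np.linalg.norm(P[3]-P[0]),"yaw rel bay",np.degrees(np.arctan2(d[0],-d[1])-B), "long",np.degrees(np.arctan2(*(P[0]-P[3])[::-1])-B))
def auto():
    im=manip.get_image("top");c=im["color"];hsv=cv2.cvtColor(c,cv2.COLOR_BGR2HSV)
    m=cv2.inRange(hsv,(5,70,50),(19,200,255));m[:, :300]=0;m[:,385:]=0;m[:100]=0;m[250:]=0
    m=cv2.morphologyEx(m,cv2.MORPH_CLOSE,np.ones((5,5)))
    k=max(cv2.findContours(m,cv2.RETR_EXTERNAL,cv2.CHAIN_APPROX_NONE)[0],key=cv2.contourArea)
    k=cv2.convexHull(k);b=cv2.boxPoints(cv2.minAreaRect(k));print("auto",b.round(1).tolist());P=cast(im,b,48)[:,:2];print("bay",np.c_[(P-o)@ex,(P-o)@ey].round(1).tolist())
E
python3 - <<'E'
from m import *
meas(np.array([[264,223],[363,210],[389,388],[287,402]])/2.3+[200,60]);auto()
E
```

```text
[[680.  94.]
 [689.   7.]
 [533. -10.]
 [523.  79.]] 
bay [[  61.6   20.8]
 [  56.6  -66.9]
 [-101.   -58.5]
 [ -96.2   30.6]]
size 87.80305584508285 158.11317315316086 yaw rel bay -3.265307613902613 long -3.582070817074477
auto [[313.6000061035156, 155.8000030517578], [362.70001220703125, 149.39999389648438], [372.8999938964844, 228.10000610351562], [323.8999938964844, 234.5]]
bay [[64.4, 22.6], [58.6, -77.3], [-101.4, -66.2], [-95.4, 32.3]]
```

Request:
{"method": "move_arm", "body": {"plan": [{"translation":[0.04,0.005,-0.04],"rot":[0,0,0]},{"translation":[0.076,0.0104,-0.09],"rot":[0,0,0]},{"translation":[0.076,0.0104,-0.14],"rot":[0,0,0]},{"translation":[0.076,0.0104,-0.165],"rot":[0,0,0]},{"translation":[0.076,0.0104,-0.173],"rot":[0,0,0]},{"translation":[0.076,0.0104,-0.173],"rot":[0,0,0]}]}}

```text
clock: 5.7
ee_pos: [488.8, 27.3, 21.0]
ee_rot: [-0.081, 0.997, 0.0, 0.002]
force: [-0.2, -0.2, -0.3]
opening: 38.6
```

```bash
python3 snap.py side s6
```

```text
5.75 [489.2  27.2  21.9] [-0.64866775  0.91747685 -0.80207106]
```

View pics/s6.png

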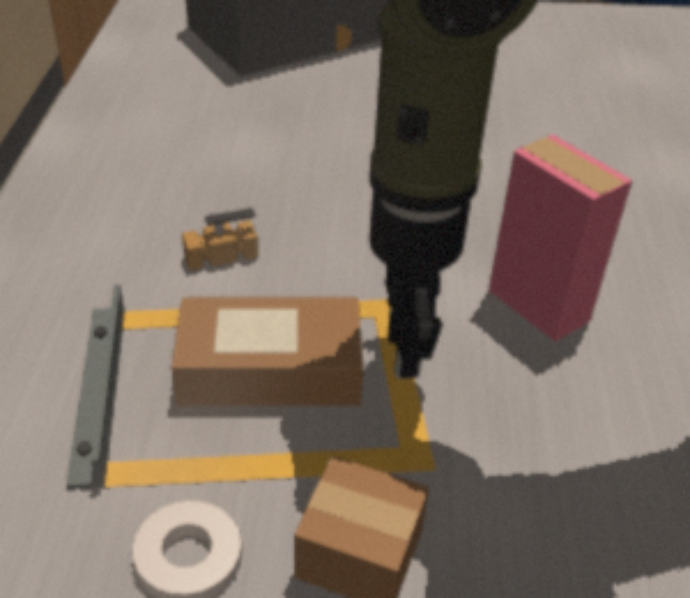

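Request:
{"method": "move_arm", "body": {"plan": [{"translation":[0.0197,0.0032,0],"rot":[0,0,0]},{"translation":[0.029,0.0047,0],"rot":[0,0,0]},{"translation":[0.0342,0.0056,0],"rot":[0,0,0]},{"translation":[0.0395,0.0065,0],"rot":[0,0,0]},{"translation":[0.0447,0.0073,0],"rot":[0,0,0]},{"translation":[0.05,0.0082,0],"rot":[0,0,0]},{"translation":[0.0553,0.0091,0],"rot":[0,0,0]},{"translation":[0.0605,0.0099,0],"rot":[0,0,0]},{"translation":[0.0658,0.0108,0],"rot":[0,0,0]},{"translation":[0.0711,0.0116,0],"rot":[0,0,0]},{"translation":[0.0763,0.0125,0],"rot":[0,0,0]},{"translation":[0.0816,0.0134,0],"rot":[0,0,0]},{"translation":[0.0869,0.0142,0],"rot":[0,0,0]},{"translation":[0.0921,0.0151,0],"rot":[0,0,0]},{"translation":[0.0974,0.016,0],"rot":[0,0,0]},{"translation":[0.0974,0.016,0],"rot":[0,0,0]}]}}

```text
clock: 7.35
ee_pos: [563.5, 39.5, 22.0]
ee_rot: [-0.081, 0.997, 0.0, 0.004]
force: [-0.1, 0.8, -0.8]
opening: 38.4
```

```bash
python3 snap.py side s7; python3 snap.py top t7
```

```text
7.4 [563.4  39.5  22.1] [-0.04485916 -0.71412929  0.10198926]
7.45 [563.2  39.5  22.1] [0.93697707 0.34304136 1.08159084]
```

View pics/s7.png

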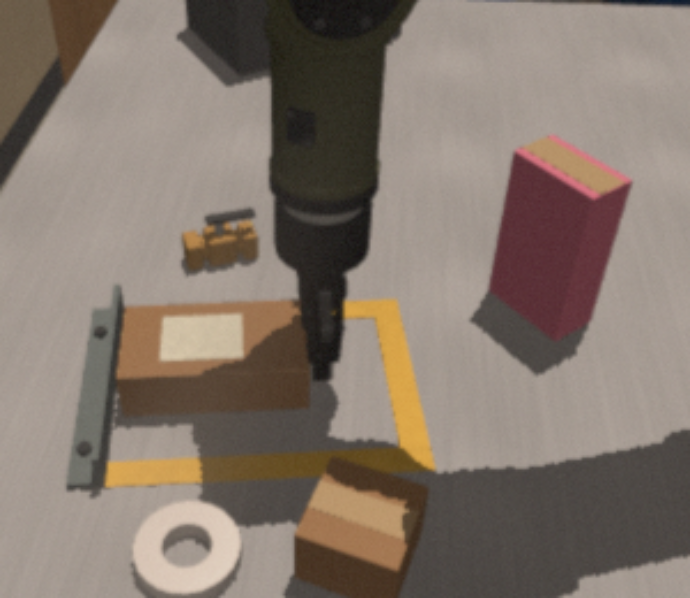

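View pics/t7.png

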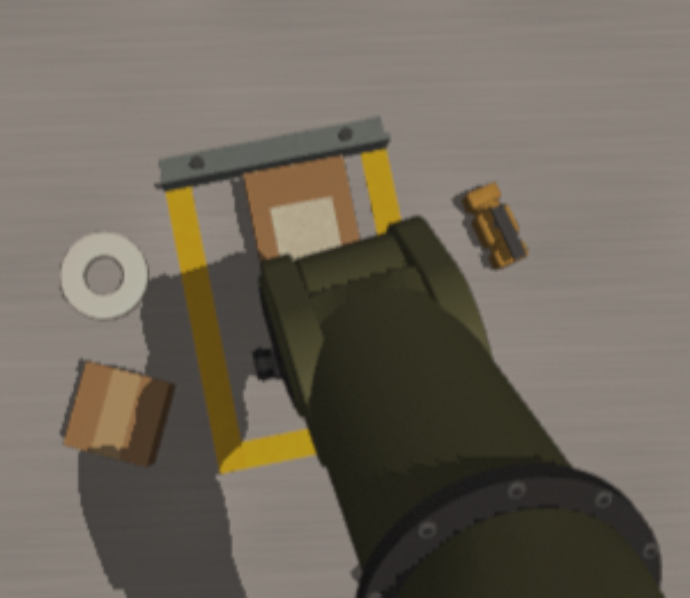

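Request:
{"method": "move_arm", "body": {"plan": [{"translation":[0.0026,0.0004,0],"rot":[0,0,0]},{"translation":[0.0053,0.0009,0],"rot":[0,0,0]},{"translation":[0.0079,0.0013,0],"rot":[0,0,0]},{"translation":[0.0105,0.0017,0],"rot":[0,0,0]},{"translation":[0.0125,0.002,0],"rot":[0,0,0]},{"translation":[0.0125,0.002,0],"rot":[0,0,0]}]}}

```text
clock: 8.05
ee_pos: [572.3, 40.9, 22.0]
ee_rot: [-0.081, 0.997, 0.0, 0.004]
force: [-3.9, -0.8, 1.5]
opening: 38.6
```

Request:
{"method": "move_arm", "body": {"plan": [{"translation":[0.0013,0.0002,0],"rot":[0,0,0]},{"translation":[0.002,0.0003,0],"rot":[0,0,0]},{"translation":[0.002,0.0003,0],"rot":[0,0,0]}]}}

```text
clock: 8.35
ee_pos: [572.4, 40.9, 21.8]
ee_rot: [-0.081, 0.997, -0.0, 0.002]
force: [-7.1, -1.2, 4.6]
opening: 38.4
```

Request:
{"method": "move_arm", "body": {"plan": [{"translation":[0.0026,0.0004,0],"rot":[0,0,0]},{"translation":[0.0052,0.0008,0],"rot":[0,0,0]},{"translation":[0.0052,0.0008,0],"rot":[0,0,0]}]}}

```text
clock: 8.65
ee_pos: [572.4, 40.8, 21.3]
ee_rot: [-0.081, 0.997, -0.0, -0.002]
force: [-12.8, -1.8, 8.0]
opening: 38.7
```

```bash
python3 snap.py side s8; python3 snap.py top t8
```

```text
8.7 [572.3  40.8  21.3] [-13.92094887  -1.43630979   9.04313614]
8.75 [572.4  40.8  21.3] [-13.85965987  -1.75058381   8.72727373]
```

View pics/s8.png

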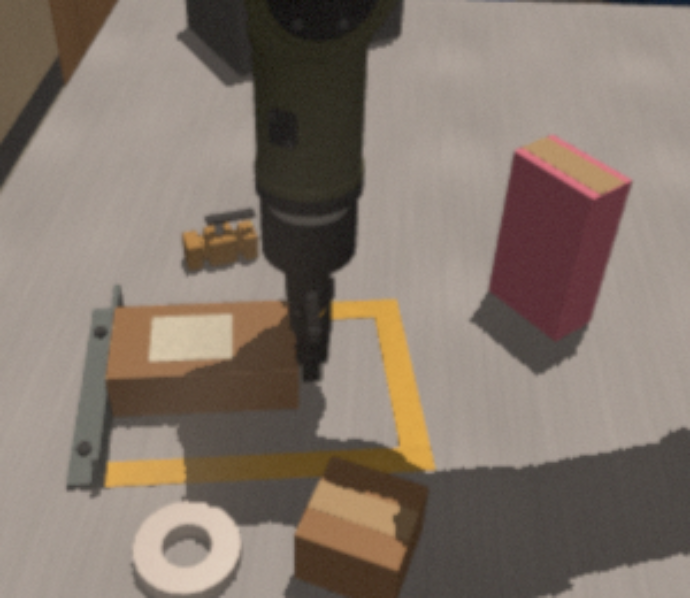

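View pics/t8.png

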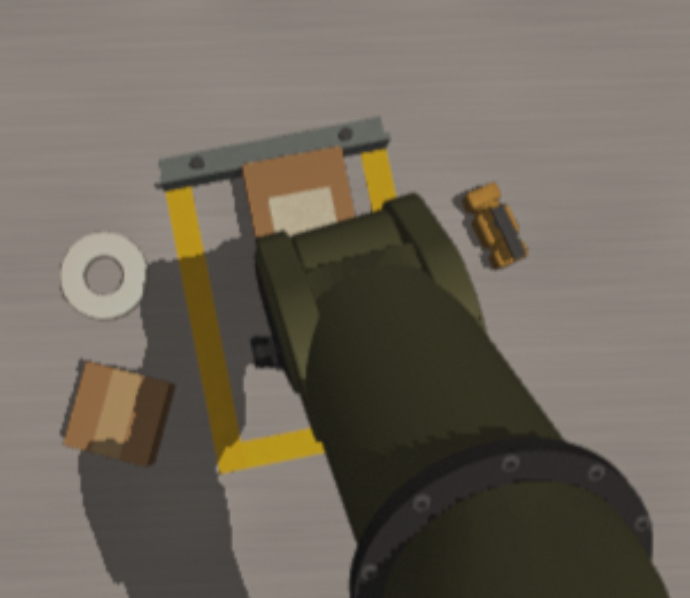

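Request:
{"method": "move_arm", "body": {"plan": [{"translation":[-0.02,-0.0033,0],"rot":[0,0,0]},{"translation":[-0.06,-0.0098,0.02],"rot":[0,0,0]},{"translation":[-0.1,-0.0163,0.08],"rot":[0,0,0]},{"translation":[-0.14,-0.023,0.14],"rot":[0,0,0]},{"translation":[-0.18,-0.03,0.2],"rot":[0,0,0]},{"translation":[-0.19,-0.03,0.22],"rot":[0,0,0]},{"translation":[-0.19,-0.03,0.22],"rot":[0,0,0]},{"translation":[-0.19,-0.03,0.22],"rot":[0,0,0]}]}}

```text
clock: 9.55
ee_pos: [431.3, 18.4, 187.1]
ee_rot: [-0.081, 0.997, -0.0, 0.0]
force: [-0.5, 0.7, -0.7]
opening: 38.1
```

```bash
python3 snap.py side s9; python3 snap.py top t9;  python3 -c "
from m import *
auto()"
```

```text
9.6 [430.9  18.5 186.2] [ 0.04462197  1.03435513 -0.42811115]
9.65 [430.6  18.5 185.7] [-0.44962913  0.24338177 -0.72294665]
auto [[303.8999938964844, 131.0], [348.29998779296875, 122.4000015258789], [363.5, 200.60000610351562], [319.1000061035156, 209.3000030517578]]
bay [[118.1, 32.5], [118.7, -59.5], [-43.8, -58.5], [-44.1, 32.2]]
```

View pics/s9.png

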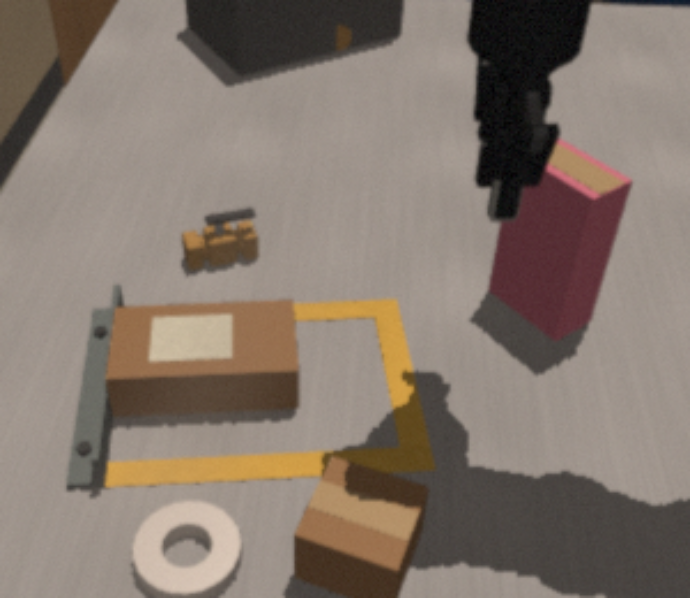

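View pics/t9.png

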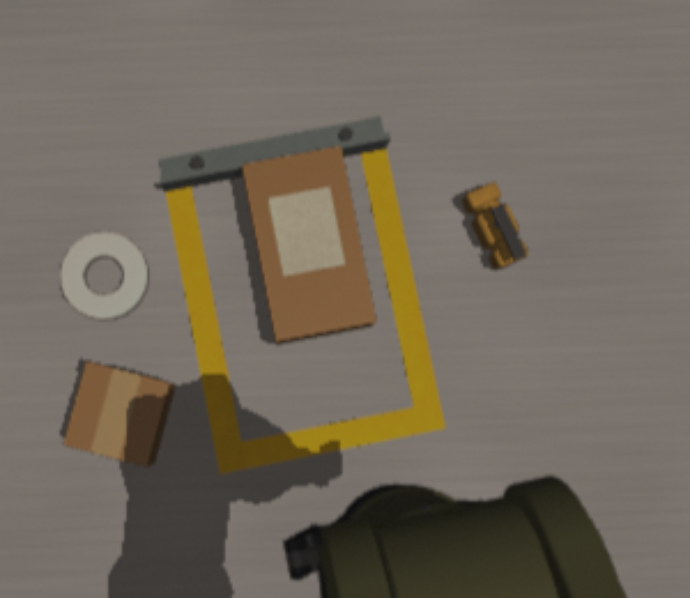

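```bash
python3 -c "
from station import manip
print(manip.hand_in())"
```

```text
the job is handed in; nothing more can be done
None
```

The carton is lying flat, label up, with its end square against the stop and inside the tape, and the job is handed in.

- **Toppling:** I pushed with the part-open fingers near the top of the labelled face, about 140 mm up. It fell label up and came to rest about 60 mm short of the stop.
- **Pushing to the stop:** I then pushed its foot end along the bay with the two fingers. At the stop it moved no further while the wrist force rose to about 14 N, and then I backed the arm away.

**Last checks:**
- The top view put the carton at y −59 to +32 mm in the bay, against a limit of ±80. It was within about 0.4° of square.
- The end nearest the stop measured x ≈ 118 mm, against the stop face at 120. That is within the 2 mm calibration, so I took contact from the force and the halt in movement.
- The squat carton, valve, rosette and pink box looked unmoved. The robot was clear of everything at about 10 s of the 45 s allowed.

One move call was refused because its rows lacked the rotation key; nothing moved, and I resent it. No check failed.

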